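Open the etching hood to its working height

ROBOT

A 7-joint arm with a two-finger parallel gripper is mounted at the origin on a cart in front of the work surface, level with it; the furniture and walls round the work are solid. World frame = base frame: x ahead of the robot, y to its left, z up, the work surface at z = 0. Lengths are in mm, angles in rad, forces in N, time in s.
With the tool pointing down it reaches from about 425 to 800 mm from the base axis. Payload 8.3 kg.
Tool frame: the origin (TCP) lies at the very end of the fingers, on their centre line; the grasp point (between the pads) lies 19 mm behind it; z points along the fingers, y is the line along which they close (so a half turn about z gives the same grasp; the last joint's range is limited). The gripper opens to 85 mm and grips with 20 to 120 N. Pads are 22 mm wide; open, the fingers measure 114 mm over their backs; the gripper's body (76 mm by 85 mm) begins 54 mm behind the grasp point. The pads swing forward as they close: fully open they stand 13 mm farther back than shut.
Start: joints at [1.212, 0.383, 0.016, 1.37, -0.006, 1.388, -0.046], TCP at [182.228, -597.826, 231.279] pointing down, gripper open.
Joint ranges: [-2.95, 2.95], [-0.25, 2.06], [-1.52, 1.56], [0.18, 2.33], [-1.44, 4.58], [0.02, 2.06], [-3.01, 3.01]. Speed limits (rad/s): [2.39, 2.39, 3.01, 3.01, 3.14, 3.14, 3.14].

INTERFACE

Orientations are given as [roll, pitch, yaw] about the fixed x, y, z axes, in that order (R = Rz(yaw) Ry(pitch) Rx(roll)).
In Python, from bench import robot gives the robot as it stands.
- The arm moves only by the tool play_rows, never from a script. Its argument "increments" is a list that holds one entry, the list of rows, each a list of 7 numbers: the shift along the tool's x, y, z in m, then the turn, a rotation vector about the tool's x, y, z in degrees, then the finger opening in m, from 0 to 0.0854. In form: [[[x, y, z, wx, wy, wz, fingers], ...]]. A call has 1 to 5 rows; each row is the pose to reach, as a shift and turn from the pose commanded when the call began, along the tool's axes at that moment; what a row does not reach only later rows make up. A row lasts 1/8 s, in which the tool goes at most 62.5 mm and 10.7 degrees, less where a joint would pass 70% of its speed; a pose out of reach is approached as far as the arm can. A call with a gripper value outside its range is refused whole. The fingers move at their own pace and stop on an object; "grip_force" is the grip in N (left out, the last holds). Time passes only in rows, so rows that repeat a pose let the fingers close. It gives the time, the measured TCP pose, the force, the opening and the grip force at its end, in the units of the state.
- robot.get_obs(): the state, without advancing time (a new reading comes with each control period).
- robot.get_image(name): name is "side" or "top"; returns the picture (384x512x3 uint8, red, green, blue); there is no depth.
- robot.calibration(name): a dict with "mtx" (3x3 intrinsics, pixels), "world_from_camera" (4x4, takes a point from camera to world coordinates). Camera axes: x right, y down, z forward; pixel columns grow to the right and rows downward; lengths in mm; the calibration is good to about 2 mm. A picture is of the moment at which its call begins. calibration takes no time and is no camera call.
- robot.finish_job(): hands the job in; it is judged then, once.
Trained networks look in the newest picture that a camera, given by its name, has taken for a name from the list of things; names that differ only in an ending like _2 or _b are one class to them, and where a whole thing is asked for, a point or a joint stands for the part that bears it (a point fixed in the world has none). Each returns a list of dicts, best first, with "p" (0 to 1); they miss things now and then, are a little off and sometimes report something else, mostly with a low value. They report only what shows in the picture. A call takes as long as a camera call.
- robot.masks_of(camera, target): "region" (384x512 bool, what is visible of it) and "extent" ([centre column, centre row, width, height] in pixels, round what is visible of it).
- robot.tip_of(camera, target): "position" ([column, row] in pixels: a listed point, or the origin of a listed thing).
The state is a dict: "time": time; "joints": joint angles; "qd": joint speeds; "tau": joint torques, N m; "tool_pos": TCP position; "tcp_rot": TCP orientation; "ft_force": force on the tool from outside, world axes, zero at the start; "wrist_torque": the same for the moment, N m; "finger_gap": opening from 0.0 (shut) to 1.0 (fully open); "grip_force": force on a finger pad.
Only numpy, scipy, OpenCV 4.12 (cv2) and the standard library are available. Lean on these libraries where they do the work, as an engineer would, in place of code of your own. Each camera call takes 0.05 s, during which the arm holds its last target. There are 200 camera calls.

TASK

Get the small etching hood ready for work: start its extractor by pressing the green button until it stays in, and only then push the sloping window up from beneath its lip until its red pointer is level with the green height mark, without shooting past it. Push the window with the fingers only, do not pinch the lip, leave the green mark where it is clipped, and do not move the wash bottle, the swab jar or the two specimen mounts.

Things in the scene. Friction and masses are not known exactly. Their poses are not given: they have to be found in the camera images.
- hood: small bench-top fume hood with clear sides, fixed, 330 deep x 250 wide x 340 mm high. Origin: centre of its underside; +x to its back, +y to its left, z up. Its front plane slopes 50 degrees from horizontal: it rises towards +x from its foot at (-140, 0, 30) mm; the window slides up along it. A grey starter box with yellow top, 108 x 62 x 49 mm, stands at its right (-y) near the front
- sash (a joint): travel of the window along the slope in m: 0 shut, 0.14 fully open. It is balanced by two counterweights on cords and stays where it is left; about 2.5 to 4 N moves it, and it is damped. It starts shut
- lip: aluminium upper part of the window's lip: a shelf 190 mm wide (along y) that stands out 34 mm at right angles to the window, 7 mm thick. Origin: middle of the foot of the window; x up the slope, y to the left, z outward from the window (whose frame's face is at z = -4 mm). The lip lies at x = 52 to 59 mm, out to z = 30 mm
- grip_strip: black rubber strip, 186 mm wide, the underside of the lip, from the window out to z = 34 mm, at x = 46 to 52 mm, in the same frame as the lip. Push here, up along the slope; below it is 46 mm of free window face down to the foot
- lip_mid (a point): middle of the underside of the grip strip, 22 mm out from the face of the window frame. Axes: x up the slope (the direction in which the window moves), y to the left, z outward from the pane
- pointer (a point): tip of the red triangular pointer at the right edge of the window; moves with it. Axes as lip_mid
- mark_tip (a point): tip of the arrow of the green height mark, a 16 mm clip on the white scale of the right-hand rail. Axes as lip_mid. The pointer is level with it when both have the same x along the slope; it is clipped 60 to 115 mm above the pointer of the shut window
- green_button (a joint): green start button on top of the starter box, 25 mm across, pressed straight down: 0 out (off), 0.006 fully in. It has no spring and stays in when pushed fully home, with about 3 to 5 N
- green_top (a point): centre of the top face of the green button, about 63 mm above the table when out; the button nearer to the robot
- red_button (a joint): red stop button, 25 mm across, 48 mm behind the green one. The two are linked: it comes out 0.006 as the green one goes in, and pushing it in throws the green one out
- wash_bottle: white squeeze bottle with red cap and bent spout, 60 x 84 x 171 mm, loose on the table to the right of the hood; origin at its underside
- swab_jar: white jar of cotton swabs, 57 mm across, 84 mm high, loose inside the hood; origin at the centre of its underside
- red_mount: red round specimen mount, 32 mm across, 18 mm high, loose inside the hood; origin at the centre of its underside
- black_mount: black round specimen mount, 30 mm across, 20 mm high, loose on the table to the right of the starter box; origin at the centre of its underside

How it is judged (in metres and radians):
On the way, in this order (a step that is already met when the one before it is completed fails the run):
1. the green button is pressed home while the window is shut (value of joint green_button above 0.0045 m and value of joint sash below 0.01 m), for 0.2 s.
2. the fingers push the window up from beneath its lip (value of joint sash above 0.03 m and contact force between the fingers and grip_strip above 0.5 N), for 0.1 s.
At the end, for the whole second after the job is handed in: the window rests with its red pointer within 8 mm of the green mark along the slope, and the green button is in (more than 4.5 of 6 mm) (x of pointer in the frame of mark_tip between -0.008 and 0.008 m and velocity of joint sash between -0.005 and 0.005 m/s and value of joint green_button above 0.0045 m); the robot touches nothing.
It fails at once if the window is opened (more than 10 mm) while the extractor is off (value of joint sash above 0.01 m and value of joint green_button below 0.004 m).
It fails at once if the pointer shoots more than 20 mm past the mark (x of pointer in the frame of mark_tip above 0.02 m).
It fails at once if the lip is pinched between the fingers, pressed from above and beneath at once (contact force between the fingers and grip_strip above 2 N and contact force between the fingers and lip above 2 N).
It fails at once if the green height mark is shifted more than 5 mm (distance of mark_tip from where it was at the start of the episode above 0.005 m).
It fails at once if the wash bottle, swab jar or a specimen mount is moved more than 15 mm (distance of any of wash_bottle, swab_jar, red_mount, black_mount from where it was at the start of the episode above 0.015 m).
It also fails if it takes over 45 s, if anything falls off the work surface, if the arm or the gripper's body presses on something with over 40 N, if the wrist force passes 120 N, or if a joint passes its speed limit or range.

## Working session

There is one attempt and no reset: what is moved stays moved. The work goes in short steps, Python scripts to look and compute and a tool call to move; the robot and the scene stay as the last step left them, time stands still between calls to the robot, and variables do not carry over. Pictures are saved under pics/ and viewed, at most 10 in all, crops included, and the job is handed in when it is done.

Besides the shell and the picture viewer there is one more tool, called after "Request:" as name([rows], argument=value, ...), one row to a line, values as JSON. play_rows: Moves the arm, as the interface text tells. Its arguments: {"type":"object","properties":{"increments":{"type":"array","items":{"type":"array","items":{"type":"array","items":{"type":"number"}}}},"grip_force":{"type":"number"}},"required":["increments"]}

```bash
mkdir -p pics; cat > h.py <<'E'
import numpy as np,cv2
from bench import robot
def ray(cam,px):
    c=robot.calibration(cam);K=np.array(c["mtx"]);T=np.array(c["world_from_camera"])
    d=T[:3,:3]@np.linalg.solve(K,[px[0],px[1],1]);return T[:3,3],d/np.linalg.norm(d)
def tri(p1,c1,p2,c2):
    o1,d1=ray(c1,p1);o2,d2=ray(c2,p2)
    s=np.linalg.lstsq(np.c_[d1,-d2],o2-o1,rcond=None)[0]
    a=o1+s[0]*d1;b=o2+s[1]*d2;return (a+b)/2,np.linalg.norm(a-b)
def onz(cam,px,z):
    o,d=ray(cam,px);return o+d*(z-o[2])/d[2]
def tip(cam,t):
    r=robot.tip_of(cam,t);return (r[0]["position"],r[0]["p"]) if r else (None,0)
E
python3 - <<'E'
from h import *
for c in("side","top"):
    im=robot.get_image(c);cv2.imwrite(f"pics/{c}0.png",im[:,:,::-1])
for t in["green_top","lip_mid","pointer","mark_tip","hood","wash_bottle","black_mount"]:
    a,pa=tip("side",t);b,pb=tip("top",t)
    print(t,a,round(pa,2),b,round(pb,2),*( [x.round(1) for x in tri(a,"side",b,"top")] if a is not None and b is not None else []))
print(robot.get_obs())
for c in("side","top"):print(np.array(robot.calibration(c)["world_from_camera"]).round(2))
E
```

```text
green_top [222.9, 227.9] 0.6 [254.6, 229.3] 0.43 [464.7 122.   64.6] 9.7
lip_mid [181.8, 201.8] 0.89 [188.3, 211.4] 0.98 [494.8 288.1  62.9] 4.7
pointer [227.8, 194.1] 0.67 [238.7, 197.9] 0.94 [531.  168.  103.5] 12.0
mark_tip [243.9, 155.1] 0.58 [234.3, 168.2] 0.58 [589.  177.8 173.7] 0.8
hood [220.1, 208.3] 0.95 [194.4, 170.8] 0.97 [618.1 295.4  -3.6] 2.7
wash_bottle [317.3, 286.0] 0.86 [330.1, 231.7] 0.69 [487.8 -80.2   3.7] 3.1
black_mount [266.1, 298.7] 0.84 [311.6, 264.4] 0.5 [398.4 -35.2   8.8] 0.2
{'time': 0.8, 'joints': array([ 1.21206641,  0.38337792,  0.01640418,  1.37009701, -0.00629779,
        1.38817268, -0.04649891]), 'qd': array([-0.00100232,  0.00040175, -0.00089201,  0.00072104, -0.00101714,
       -0.00023604, -0.00165842]), 'tau': array([-4.11243400e-04, -6.27271557e+01,  8.42470285e-01, -3.72072351e+01,
        1.64534769e-02,  2.81814340e-03, -1.28696149e-05]), 'tool_pos': array([ 182.24916557, -597.83177105,  231.2945153 ]), 'tcp_rot': array([-3.14158519e+00, -5.69376000e-05,  2.95873686e-01]), 'ft_force': array([-0.27560343,  0.50082522, -0.02102418]), 'wrist_torque': array([-0.01971351,  0.00881876,  0.00988465]), 'grip_force': 0.0, 'finger_gap': 1.0018419782861145}
[[ 6.5000e-01 -3.2000e-01  7.0000e-01 -1.7960e+01]
 [-7.6000e-01 -2.5000e-01  6.0000e-01 -3.6829e+02]
 [-2.0000e-02 -9.2000e-01 -4.0000e-01  4.4008e+02]
 [ 0.0000e+00  0.0000e+00  0.0000e+00  1.0000e+00]]
[[ 1.0000e-01 -9.8000e-01  2.0000e-01  3.8532e+02]
 [-1.0000e+00 -1.0000e-01  2.0000e-02  1.2695e+02]
 [ 0.0000e+00 -2.0000e-01 -9.8000e-01  9.6654e+02]
 [ 0.0000e+00  0.0000e+00  0.0000e+00  1.0000e+00]]
```

View pics/side0.png

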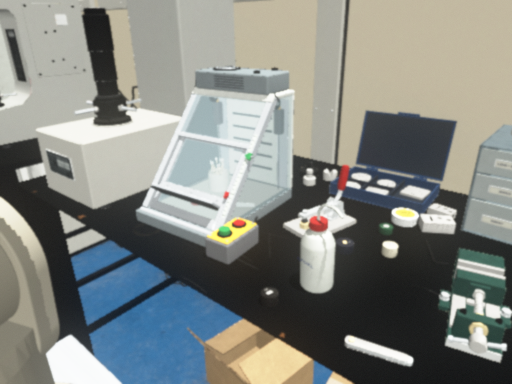

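View pics/top0.png

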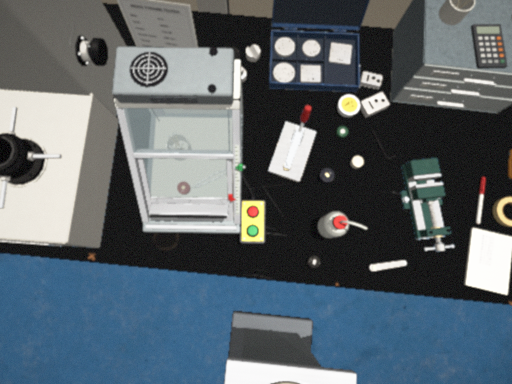

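The side view shows the green button at (225,231), the red one at (239,223), the pointer near (226,195) and the mark near (248,156). In the top view, green is at (252,230), red at (253,212), the pointer at (231,198) and the mark at (239,168). I'll refine these with colour blobs.

```bash
cat >> h.py <<'E'
def blob(im,kind,near,R=14):
    hsv=cv2.cvtColor(im,cv2.COLOR_RGB2HSV).astype(int);H,S,V=hsv[...,0],hsv[...,1],hsv[...,2]
    hm={"r":(H<8)|(H>172),"g":(H>50)&(H<90),"y":(H>22)&(H<36)}[kind]
    m=(hm&(S>110)&(V>60)).astype(np.uint8)
    n,l,s,c=cv2.connectedComponentsWithStats(m)
    b=[(s[i,4],c[i].round(1),i) for i in range(1,n) if np.hypot(*(c[i]-near))<R and s[i,4]>3]
    return max(b,key=lambda q:q[0]) if b else None
E
python3 - <<'E'
from h import *
S=cv2.imread("pics/side0.png")[:,:,::-1].copy();T=cv2.imread("pics/top0.png")[:,:,::-1].copy()
for n,k,s,t in[("green","g",(225,231),(252,230)),("red","r",(239,223),(253,212)),("ptr","r",(226,195),(231,198)),("mark","g",(248,156),(239,168))]:
    a=blob(S,k,s,9);b=blob(T,k,t,9);print(n,a,b,*(tri(a[1],"side",b[1],"top") if a and b else[]))
    if b and n in("green","red"): print(onz("top",b[1],63 if n=="green" else 57))
hsv=cv2.cvtColor(T,cv2.COLOR_RGB2HSV);m=((hsv[...,0]>20)&(hsv[...,0]<36)&(hsv[...,1]>100)).astype(np.uint8);m[:190]=0;m[:,280:]=0;m[:,:225]=0
pts=np.argwhere(m)[:,::-1].astype(np.float32);box=cv2.boxPoints(cv2.minAreaRect(pts));print([onz("top",p,49)[:2].round(0) for p in box])
for n in("lip","grip_strip"):
  for c in("side","top"):
    r=robot.masks_of(c,n)
    if r:
        q=np.argwhere(r[0]["region"]);i,j=q[:,1].argmin(),q[:,1].argmax();print(n,c,round(r[0]["p"],2),r[0]["extent"],q[i][::-1],q[j][::-1],[onz(c,q[k][::-1],85).round(0) for k in(i,j)])
v=np.hstack([cv2.resize(S[140:260,130:270],None,fx=3,fy=3,interpolation=2),cv2.resize(T[140:260,130:270],None,fx=2.7,fy=3,interpolation=2)])
cv2.imwrite("pics/crop0.png",v[:,:,::-1]);print(v.shape)
E
```

```text
green (np.int32(71), array([224.2, 230.4]), 2) (np.int32(77), array([252.1, 230.3]), 2) [465.37262603 125.19391412  56.76369246] 1.577909806258213
[465.4077228  124.68071249  63.        ]
red (np.int32(61), array([238.5, 223.2]), 4) (np.int32(84), array([252.5, 211.3]), 4) [512.96781308 128.98906216  52.12703888] 2.4035063645125723
[513.16424786 128.1566542   57.        ]
ptr (np.int32(19), array([225.7, 194.6]), 2) (np.int32(32), array([230.7, 197.2]), 3) [535.46273504 184.86350776  95.36226086] 3.563433819672334
mark (np.int32(17), array([247.9, 155.9]), 1) (np.int32(26), array([239.8, 167. ]), 1) [591.9430236  166.91221037 173.55208592] 3.611456016216151
[array([380., 148.]), array([541., 157.]), array([545.,  77.]), array([384.,  70.])]
lip side 0.96 [188.9, 195.2, 69.3, 22.3] [153 184] [221 199] [array([487., 387.,  85.]), array([527., 194.,  85.])]
lip top 0.74 [187.2, 206.4, 80.1, 17.7] [149 210] [227 200] [array([488., 378.,  85.]), array([531., 193.,  85.])]
grip_strip side 0.57 [184.9, 198.6, 64.9, 25.1] [151 186] [215 208] [array([476., 380.,  85.]), array([486., 172.,  85.])]
grip_strip top 0.81 [187.0, 215.9, 74.2, 6.7] [150 215] [226 216] [array([476., 374.,  85.]), array([492., 191.,  85.])]
(360, 798, 3)
```

View pics/crop0.png

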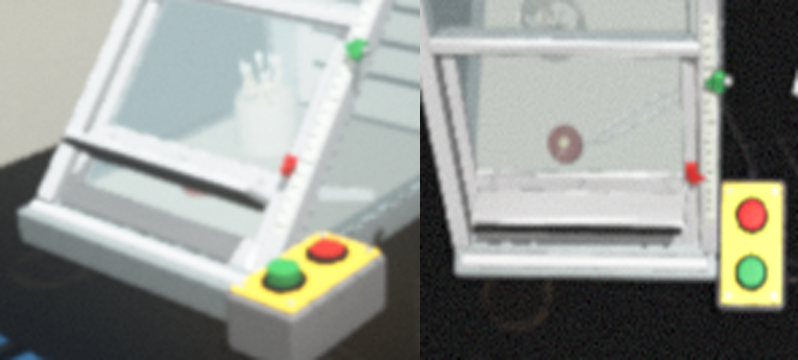

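Request:
play_rows([
  [[0.045,-0.031,0,0,0,0,0],[0.09,-0.062,0,0,0,0,0],[0.135,-0.093,0,0,0,0,0],[0.18,-0.124,0,0,0,0,0],[0.225,-0.155,0,0,0,0,0]],
])

```text
time: 1.62
tool_pos: [353.2, -382.5, 231.6]
tcp_rot: [3.141, -0.0, 0.296]
ft_force: [0.3, -0.0, -0.2]
finger_gap: 0.002
grip_force: 0.0
```

Request:
play_rows([
  [[0.04,-0.035,0,0,0,2,0],[0.08,-0.07,0,0,0,4,0],[0.12,-0.105,0,0,0,6,0],[0.145,-0.15,0,0,0,9,0],[0.16,-0.2,0,0,0,12,0]],
])

```text
time: 2.25
tool_pos: [447.6, -144.1, 231.4]
tcp_rot: [-3.141, -0.001, 0.085]
ft_force: [1.4, 1.1, 0.1]
finger_gap: -0.001
grip_force: 0.0
```

Request:
play_rows([
  [[0.008,-0.053,0,0,0,0,0],[0.016,-0.106,0.02,0,0,0,0],[0.024,-0.159,0.05,0,0,0,0],[0.033,-0.212,0.09,0,0,0,0],[0.041,-0.267,0.13,0,0,0,0]],
])

```text
time: 2.88
tool_pos: [464.6, 116.4, 106.9]
tcp_rot: [3.142, -0.002, 0.086]
ft_force: [1.4, -0.9, 0.0]
finger_gap: 0.001
grip_force: 0.0
```

```bash
python3 - <<'E'
from h import *
S=robot.get_image("side");T=robot.get_image("top")
v=np.hstack([cv2.resize(S[140:260,130:270],None,fx=2.8,fy=3),cv2.resize(T[140:260,170:310],None,fx=2.8,fy=3)])
cv2.imwrite("pics/c1.png",v[:,:,::-1]);o=robot.get_obs();print(o["tool_pos"],o["joints"],o["ft_force"])
E
```

```text
[461.22763513 120.86698827 104.29235485] [ 0.21805119  0.23014857 -0.60252539  1.90702701  0.14466433  1.05250261
 -1.92063224] [-0.41848834  0.49282447 -0.610251  ]
```

View pics/c1.png

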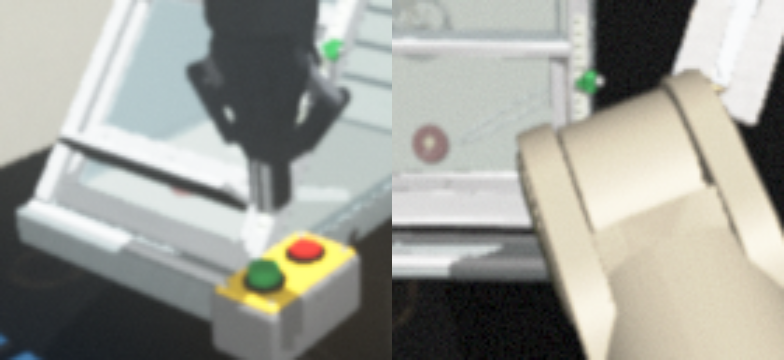

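Request:
play_rows([
  [[0.003,-0.003,0.01,0,0,0,0],[0.003,-0.003,0.023,0,0,0,0],[0.003,-0.003,0.033,0,0,0,0],[0.003,-0.003,0.038,0,0,0,0],[0.003,-0.003,0.04,0,0,0,0]],
])

```text
time: 3.6
tool_pos: [467.0, 117.9, 67.3]
tcp_rot: [3.142, 0.0, 0.086]
ft_force: [-0.2, 0.0, 0.1]
finger_gap: 0.001
grip_force: 0.0
```

Request:
play_rows([
  [[0,0,0.002,0,0,0,0],[0,0,0.004,0,0,0,0],[0,0,0.006,0,0,0,0],[0,0,0.006,0,0,0,0],[0,0,0.006,0,0,0,0]],
])

```text
time: 4.22
tool_pos: [467.0, 118.3, 61.5]
tcp_rot: [-3.142, 0.0, 0.086]
ft_force: [-0.0, -0.6, 0.1]
finger_gap: 0.002
grip_force: 0.1
```

Request:
play_rows([
  [[-0.001,-0.005,-0.002,0,0,0,0],[-0.001,-0.005,0.002,0,0,0,0],[-0.001,-0.005,0.004,0,0,0,0],[-0.001,-0.005,0.006,0,0,0,0],[-0.001,-0.005,0.006,0,0,0,0]],
])

```text
time: 4.85
tool_pos: [465.9, 123.8, 56.9]
tcp_rot: [3.142, -0.001, 0.087]
ft_force: [-6.6, 0.4, 19.5]
finger_gap: 0.0
grip_force: 9.9
```

Request:
play_rows([
  [[0,0,0.001,0,0,0,0],[0,0,0.002,0,0,0,0],[0,0,0.003,0,0,0,0],[0,0,0.003,0,0,0,0],[0,0,0.003,0,0,0,0]],
])

```text
time: 5.48
tool_pos: [466.1, 123.9, 56.4]
tcp_rot: [3.14, -0.002, 0.087]
ft_force: [-20.4, -4.3, 52.6]
finger_gap: -0.002
grip_force: 26.1
```

Request:
play_rows([
  [[0,0,-0.02,0,0,0,0],[0,0,-0.06,0,0,0,0],[0,0,-0.1,0,0,0,0],[-0.01,-0.05,-0.12,0,0,0,0],[-0.02,-0.1,-0.12,0,0,0,0]],
])

```text
time: 6.1
tool_pos: [438.0, 221.8, 174.2]
tcp_rot: [-3.141, -0.003, 0.083]
ft_force: [0.9, -0.5, -0.5]
finger_gap: 0.001
grip_force: 0.0
```

Request:
play_rows([
  [[0,-0.03,0,0,10,0,0],[0,-0.06,0,0,20,0,0],[0,-0.06,0,0,30,0,0],[0,-0.06,0,0,40,0,0],[0,-0.06,0,0,50,0,0]],
])

```text
time: 6.72
tool_pos: [440.6, 269.8, 184.0]
tcp_rot: [3.138, -0.81, 0.126]
ft_force: [-50.4, -48.7, -78.1]
finger_gap: 0.001
grip_force: 0.0
```

```bash
python3 - <<'E'
from h import *
from scipy.spatial.transform import Rotation as Ro
S=robot.get_image("side");T=robot.get_image("top")
cv2.imwrite("pics/s2.png",np.vstack([S,T])[:,:,::-1] if 0 else np.hstack([S[80:384,100:300],T[80:384,120:320]])[:,:,::-1])
o=robot.get_obs();print(o["tool_pos"],o["tcp_rot"],o["joints"].round(2),o["ft_force"]);print(Ro.from_euler("xyz",o["tcp_rot"]).as_matrix().round(3))
print(blob(S,"g",(225,231),12),blob(S,"r",(239,223),9))
E
```

```text
[443.85399044 266.4048622  184.29473144] [ 3.13969381 -0.80974098  0.11615225] [ 0.19 -0.25 -1.05  2.32  0.8   0.47 -3.01] [ 0.52781213 -1.08179759 -0.50082134]
[[ 0.685  0.115  0.719]
 [ 0.08  -0.993  0.082]
 [ 0.724  0.001 -0.69 ]]
(np.int32(54), array([224.1, 231.7]), 2) (np.int32(96), array([238.6, 221.4]), 3)
```

View pics/s2.png

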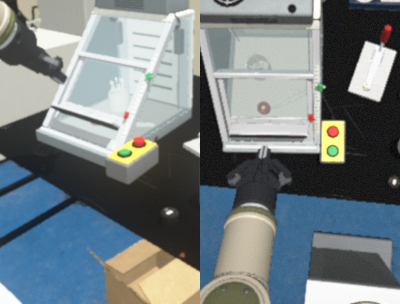

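Request:
play_rows([
  [[-0.012,-0.008,0.012,0,0,-9,0],[-0.024,-0.015,0.026,0,0,-18,0],[-0.036,-0.022,0.04,0,0,-27,0],[-0.048,-0.03,0.054,0,0,-36,0],[-0.06,-0.038,0.068,0,0,-45,0]],
])

```text
time: 7.45
tool_pos: [448.7, 303.0, 94.7]
tcp_rot: [2.521, -0.554, 1.036]
ft_force: [0.9, -0.6, 0.0]
finger_gap: 0.004
grip_force: 0.0
```

Request:
play_rows([
  [[0,0,0,0,0,-9,0],[0,0,0,0,0,-18,0],[0,0,0,0,0,-27,0],[0,0,0,0,0,-36,0],[0,0,0,0,0,-45,0]],
])

```text
time: 8.07
tool_pos: [447.0, 303.8, 94.3]
tcp_rot: [2.338, -0.022, 1.652]
ft_force: [-0.8, 0.3, 0.5]
finger_gap: -0.002
grip_force: 0.0
```

Request:
play_rows([
  [[0,0,0,0,0,-9,0],[0,0,0,0,0,-18,0],[0,0,0,0,0,-27,0],[0,0,0,0,0,-36,0],[0,0,0,0,0,-45,0]],
])

```text
time: 8.7
tool_pos: [447.0, 303.8, 94.4]
tcp_rot: [2.494, 0.517, 2.252]
ft_force: [0.1, 0.3, -0.7]
finger_gap: 0.001
grip_force: 0.0
```

```bash
cat >> h.py <<'E'
from scipy.spatial.transform import Rotation as Ro
def hood_axes(yaw=np.radians(4.7)):
    c,s=np.cos(yaw),np.sin(yaw);a=np.radians(50);hx=np.array([c,s,0]);hy=np.array([-s,c,0]);Z=np.array([0,0,1])
    return np.cos(a)*hx+np.sin(a)*Z,hy,-np.sin(a)*hx+np.cos(a)*Z
L=np.array([496,284,77.])
def show():
    o=robot.get_obs();p=o["tool_pos"];R=Ro.from_euler("xyz",o["tcp_rot"]).as_matrix();u,hy,n=hood_axes()
    print("t",round(o["time"],2),"p",p.round(1),"j",o["joints"].round(2),"F",o["ft_force"].round(1))
    print("rel lip_mid u,y,n:",[round(float((p-L)@a),1) for a in(u,hy,n)]);print(R.round(3));return p,R
def plan(target,tilt,yaw):
    p,R=show();t,y=np.radians(tilt),np.radians(yaw)
    z=np.array([np.sin(t)*np.cos(y),np.sin(t)*np.sin(y),-np.cos(t)]);yy=np.array([-np.sin(y),np.cos(y),0]);
    if R[1,1]<0: yy=-yy
    Rt=np.c_[np.cross(yy,z),yy,z];print("mm",(R.T@(target-p)).round(1),"deg",np.degrees(Ro.from_matrix(R.T@Rt).as_rotvec()).round(1))
E
python3 -c "
from h import *
u,hy,n=hood_axes();plan(L-19*u+25*hy+46*n,42,-5)"
```

```text
t 8.7 p [447.  303.8  94.4] j [ 0.16  0.39 -1.32  2.33  1.58  0.98 -1.38] F [ 0.1  0.3 -0.7]
rel lip_mid u,y,n: [-17.0, 23.7, 47.4]
[[-0.547  0.432  0.717]
 [ 0.676  0.734  0.074]
 [-0.494  0.524 -0.694]]
mm [ 2.2 -0.5  1.5] deg [  8.7   0.8 -38.8]
```

Request:
play_rows([
  [[0,0,0,2,0,-8,0],[0,0,0,4,0,-16,0],[0,0,0,6,0.5,-24,0],[0.001,0,0.001,8,0.8,-32,0],[0.002,0,0.001,8.7,0.8,-39,0]],
])

```text
time: 9.32
tool_pos: [446.6, 305.5, 92.9]
tcp_rot: [-3.139, 0.732, 3.058]
ft_force: [-0.5, -0.4, -0.6]
finger_gap: -0.001
grip_force: 0.0
```

```bash
python3 -c "
from h import *
u,hy,n=hood_axes();plan(L-20*u+25*hy-13*n,42,-5)
S=robot.get_image('side');T=robot.get_image('top')
cv2.imwrite('pics/s3.png',np.hstack([cv2.resize(S[120:260,110:270],None,fx=2.5,fy=3),cv2.resize(T[120:260,110:270],None,fx=2.5,fy=3)])[:,:,::-1])"
```

```text
t 9.32 p [446.6 305.5  92.9] j [ 0.04  0.47 -1.27  2.2   1.41  1.15 -0.56] F [-0.5 -0.4 -0.6]
rel lip_mid u,y,n: [-18.4, 25.5, 46.5]
[[-0.741  0.085  0.666]
 [ 0.062  0.996 -0.059]
 [-0.668 -0.002 -0.744]]
mm [-6.4  7.  58.8] deg [-0.  -0.1  0.1]
```

View pics/s3.png

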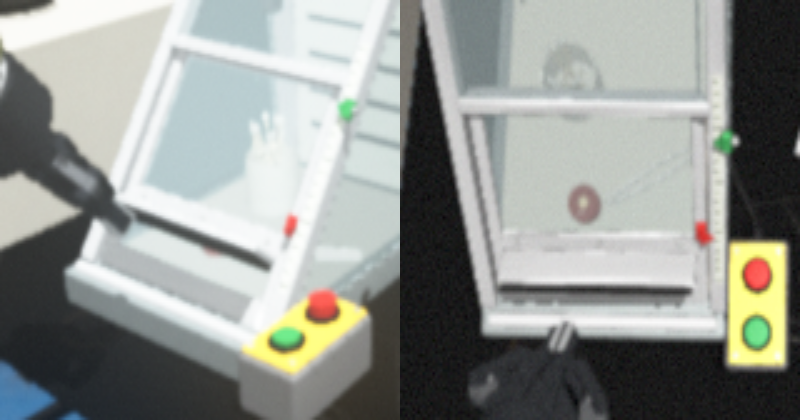

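Request:
play_rows([
  [[0.002,0.002,0.012,0,0,0,0],[0.002,0.004,0.026,0,0,0,0],[0.001,0.006,0.04,0,0,0,0],[-0.001,0.007,0.052,0,0,0,0],[-0.001,0.007,0.056,0,0,0,0]],
])

```text
time: 10.05
tool_pos: [485.8, 310.2, 51.7]
tcp_rot: [3.136, 0.731, 3.051]
ft_force: [0.5, 0.1, 0.4]
finger_gap: 0.002
grip_force: 0.0
```

```bash
python3 -c "
from h import *
u,hy,n=hood_axes();p,R=show();print('10mm up slope in tool', (R.T@u*10).round(2))
S=robot.get_image('side');T=robot.get_image('top')
print(blob(S,'r',(226,195),9),blob(T,'r',(231,198),9),blob(S,'g',(248,156),9),blob(T,'g',(239,168),9))
cv2.imwrite('pics/s4.png',np.hstack([cv2.resize(S[120:260,110:270],None,fx=2.5,fy=3),cv2.resize(T[120:260,110:270],None,fx=2.5,fy=3)])[:,:,::-1])"
```

```text
t 10.05 p [485.8 310.2  51.7] j [-0.02  0.6  -1.14  2.16  1.56  1.14 -0.61] F [0.5 0.1 0.4]
rel lip_mid u,y,n: [-24.5, 26.9, -10.1]
[[-0.741  0.086  0.666]
 [ 0.067  0.996 -0.055]
 [-0.668  0.004 -0.744]]
10mm up slope in tool [-9.83  1.11 -1.47]
(np.int32(15), array([225.7, 194.7]), 2) (np.int32(32), array([230.7, 197.2]), 3) (np.int32(16), array([248.1, 155.9]), 1) (np.int32(26), array([239.8, 167. ]), 1)
```

View pics/s4.png

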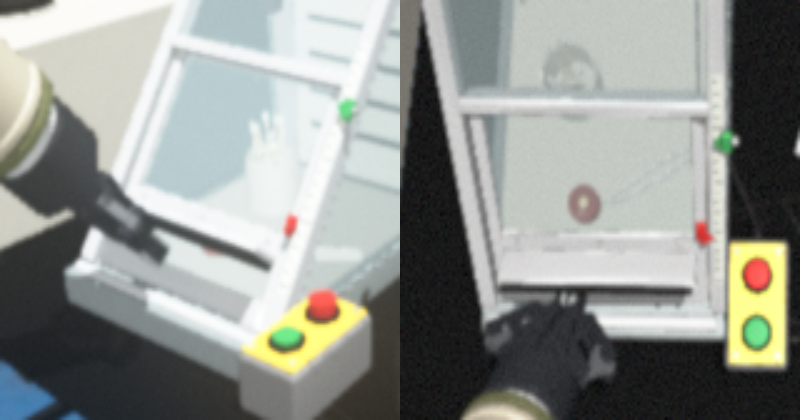

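Request:
play_rows([
  [[-0.005,0.0005,-0.001,0,0,0,0],[-0.01,0.001,-0.0015,0,0,0,0],[-0.015,0.0015,-0.002,0,0,0,0],[-0.02,0.002,-0.003,0,0,0,0],[-0.025,0.003,-0.004,0,0,0,0]],
])

```text
time: 10.78
tool_pos: [501.5, 312.2, 72.6]
tcp_rot: [3.136, 0.732, 3.053]
ft_force: [-3.7, -1.5, -1.3]
finger_gap: -0.003
grip_force: 1.5
```

```bash
cat > m.py <<'E'
from h import *
u,hy,n=hood_axes();p,R=show();print('10mm up slope in tool', (R.T@u*10).round(2))
S=robot.get_image('side');T=robot.get_image('top')
def look(sg,tg):
    a=blob(S,'r',sg,9);b=blob(T,'r',tg,9);c=blob(S,'g',(248,156),9);d=blob(T,'g',(239.8,167),7)
    print(a and a[:2],b and b[:2],c and c[:2],d and d[:2])
    if a and b: q=tri(a[1],'side',b[1],'top');print('ptr',q, 'to go tri',(np.array([591.9,166.9,173.6])-q[0])@u)
E
python3 -c "
from m import *
look((228,190),(231,194))"
```

```text
t 10.78 p [501.5 312.2  72.6] j [ 0.02  0.57 -1.16  2.13  1.52  1.12 -0.54] F [-3.7 -1.5 -1.3]
rel lip_mid u,y,n: [1.6, 27.6, -8.9]
[[-0.741  0.085  0.666]
 [ 0.066  0.996 -0.054]
 [-0.668  0.004 -0.744]]
10mm up slope in tool [-9.83  1.1  -1.46]
(np.int32(16), array([229.6, 185.4])) (np.int32(31), array([230.5, 190.1])) (np.int32(15), array([248.1, 155.8])) (np.int32(26), array([239.8, 167. ]))
ptr (array([549.67253568, 185.89625268, 112.34487826]), np.float64(3.075573069384797)) to go tri 72.97564935094755
```

Request:
play_rows([
  [[-0.006,0.001,-0.001,0,0,0,0],[-0.012,0.0015,-0.002,0,0,0,0],[-0.018,0.002,-0.003,0,0,0,0],[-0.024,0.003,-0.004,0,0,0,0],[-0.03,0.003,-0.0045,0,0,0,0]],
])

```text
time: 11.5
tool_pos: [521.1, 313.7, 96.1]
tcp_rot: [3.135, 0.732, 3.053]
ft_force: [-2.1, 0.4, -2.9]
finger_gap: 0.002
grip_force: 1.4
```

Request:
play_rows([
  [[-0.005,0.0005,-0.001,0,0,0,0],[-0.01,0.001,-0.0015,0,0,0,0],[-0.015,0.0015,-0.002,0,0,0,0],[-0.02,0.002,-0.003,0,0,0,0],[-0.022,0.0025,-0.003,0,0,0,0]],
])

```text
time: 12.12
tool_pos: [535.7, 314.9, 113.1]
tcp_rot: [3.135, 0.732, 3.052]
ft_force: [-3.0, -0.7, -0.5]
finger_gap: 0.002
grip_force: 1.5
```

```bash
python3 -c "
from m import *
look((242,163),(230,175))"
```

```text
t 12.12 p [535.7 314.9 113.1] j [ 0.09  0.54 -1.2   2.04  1.45  1.1  -0.39] F [-3.  -0.7 -0.5]
rel lip_mid u,y,n: [54.7, 27.5, -9.0]
[[-0.741  0.085  0.667]
 [ 0.066  0.996 -0.053]
 [-0.669  0.005 -0.744]]
10mm up slope in tool [-9.83  1.1  -1.45]
(np.int32(15), array([238.5, 163.9])) (np.int32(33), array([230.1, 172.2])) (np.int32(16), array([248.1, 155.9])) (np.int32(27), array([239.9, 166.9]))
ptr (array([583.36216669, 188.42393549, 152.65435092]), np.float64(2.7612436715578412)) to go tri 20.38121207535313
```

Request:
play_rows([
  [[-0.004,0.0005,-0.001,0,0,0,0],[-0.008,0.001,-0.0015,0,0,0,0],[-0.012,0.0015,-0.002,0,0,0,0],[-0.014,0.0018,-0.002,0,0,0,0],[-0.014,0.0018,-0.002,0,0,0,0]],
])

```text
time: 12.85
tool_pos: [544.9, 315.6, 123.8]
tcp_rot: [3.136, 0.733, 3.052]
ft_force: [-0.4, -0.6, -0.1]
finger_gap: -0.0
grip_force: 0.5
```

```bash
python3 -c "
from m import *
look((240.5,159.5),(230,167.5))
for t in('pointer','mark_tip'):
    a,pa=tip('side',t);b,pb=tip('top',t);print(t,a,b,pa,pb,tri(a,'side',b,'top') if a is not None and b is not None else '')
cv2.imwrite('pics/s5.png',np.hstack([cv2.resize(S[130:190,210:270],None,fx=6,fy=6,interpolation=2),cv2.resize(T[140:200,205:265],None,fx=6,fy=6,interpolation=2)])[:,:,::-1])"
```

```text
t 12.85 p [544.9 315.6 123.8] j [ 0.11  0.53 -1.21  2.02  1.44  1.1  -0.35] F [-0.4 -0.6 -0.1]
rel lip_mid u,y,n: [68.9, 27.5, -9.2]
[[-0.74   0.085  0.667]
 [ 0.066  0.996 -0.054]
 [-0.669  0.004 -0.743]]
10mm up slope in tool [-9.83  1.11 -1.45]
(np.int32(16), array([240.6, 158.2])) (np.int32(36), array([230. , 166.8])) (np.int32(16), array([248.1, 155.9])) (np.int32(26), array([239.8, 167. ]))
ptr (array([592.85031525, 189.55101821, 163.36682588]), np.float64(3.7843796574985187)) to go tri 6.037261564787708
pointer [243.3, 157.1] [236.5, 166.6] 0.91 0.62 (array([591.2229164 , 176.4044026 , 169.54757797]), np.float64(8.941349439018213))
mark_tip [243.0, 154.7] [314.3, 263.4] 0.45 0.67 (array([395.94827947,   3.74835501, 259.4386598 ]), np.float64(3.8588676977847034))
```

View pics/s5.png

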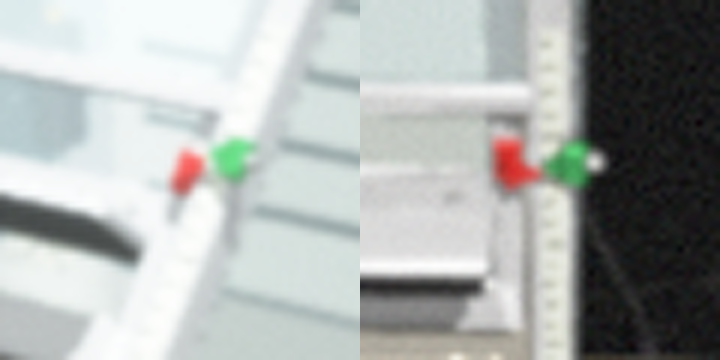

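The pointer is slightly below the mark. In the top crop the red tip is at about (234.5,169) and the green tip at about (235.5,167). I'll read the raw colours there.

```bash
python3 -c "
from h import *
np.set_printoptions(linewidth=200)
for c,(r0,r1,c0,c1) in(('top',(161,174,225,246)),('side',(149,166,236,254))):
    im=robot.get_image(c).astype(int)[r0:r1,c0:c1];R,G,B=im[...,0],im[...,1],im[...,2]
    d=np.where(R-G>G-R,R-np.maximum(G,B),0);e=G-np.maximum(R,B)
    m=np.where(d>20,-d,np.where(e>20,e,0));print(c,'cols',c0)
    for i,r in enumerate(m):print(r0+i,' '.join('%4d'%v for v in r))
u,hy,n=hood_axes();
for c in('top','side'):
    k=robot.calibration(c);Tm=np.linalg.inv(np.array(k['world_from_camera']));K=np.array(k['mtx'])
    f=lambda P:(lambda q:q[:2]/q[2])(K@(Tm[:3,:3]@P+Tm[:3,3]))
    P=np.array([592,175,170.]);print(c,'px/10mm u,-y,n',[(f(P+10*a)-f(P)).round(2) for a in(u,-hy,n)])
"
```

```text
top cols 225
161    0    0    0    0    0    0    0    0    0    0    0    0    0    0    0    0    0    0    0    0    0
162    0    0    0  -27  -30  -30  -21    0    0    0    0    0    0    0    0    0    0    0    0    0    0
163    0    0  -62  -92  -95  -94  -70  -22    0    0    0    0    0    0    0   30   37   28    0    0    0
164    0    0  -88 -140 -155 -150 -106  -30    0    0    0    0    0   26   60   75   73   50    0    0    0
165    0    0  -74 -139 -163 -156 -106  -28    0    0    0    0   28   48   75   86   80   52    0    0    0
166    0    0  -71 -131 -158 -159 -116  -42    0    0    0   34   47   59   72   74   70   39    0    0    0
167    0    0  -65 -116 -149 -162 -143  -85  -41  -23    0   55   65   63   69   71   66   34    0    0    0
168    0    0  -65 -113 -145 -160 -159 -140 -113  -76    0   48   58   61   70   70   66   39    0    0    0
169    0    0  -48  -98 -135 -155 -150 -132 -114  -85  -23    0   34   47   64   70   66   47    0    0    0
170    0    0    0  -48  -99 -119 -102  -73  -46  -26    0    0    0   23   41   49   52   37    0    0   
[... 1416 characters left out ...]
    0    0    0    0    0    0    0    0    0    0    0
161    0    0  -33  -74  -85  -62    0    0    0    0    0    0    0    0    0    0    0    0
162    0    0    0  -26  -33  -21    0    0    0    0    0    0    0    0    0    0    0    0
163    0    0    0    0    0    0    0    0    0    0    0    0    0    0    0    0    0    0
164    0    0    0    0    0    0    0    0    0    0    0    0    0    0    0    0    0    0
165    0    0    0    0    0    0    0    0    0    0    0    0    0    0    0    0    0    0
top px/10mm u,-y,n [array([-0.05, -3.68]), array([4.46, 0.07]), array([-0.17,  2.6 ])]
side px/10mm u,-y,n [array([ 1.65, -4.07]), array([3.66, 0.78]), array([-2.15, -1.87])]
```

Tips in both views say about 4 mm remain (blob centroids say 6), so I'll push 4.5 mm more.

Request:
play_rows([
  [[-0.002,0.0003,0,0,0,0,0],[-0.0035,0.0004,-0.0005,0,0,0,0],[-0.0045,0.0005,-0.0007,0,0,0,0],[-0.0045,0.0005,-0.0007,0,0,0,0],[-0.0045,0.0005,-0.0007,0,0,0,0]],
])

```text
time: 13.88
tool_pos: [547.5, 315.9, 127.0]
tcp_rot: [3.136, 0.732, 3.053]
ft_force: [-0.4, 0.1, -1.7]
finger_gap: 0.003
grip_force: 1.0
```

```bash
python3 -c "
from m import *
look((241,157.),(230,165.5))
T=T.astype(int)[160:174];d=T[...,0]-np.maximum(T[...,1],T[...,2]);e=T[...,1]-np.maximum(T[...,0],T[...,2]);r=np.arange(160,174)
for c in(232,233,234):w=np.clip(d[:,c]-20,0,None);print('r',c,(w*r).sum()/w.sum())
for c in(236,237,238):w=np.clip(e[:,c]-15,0,None);print('g',c,(w*r).sum()/w.sum())
"
```

```text
t 13.88 p [547.5 315.9 127. ] j [ 0.11  0.53 -1.21  2.01  1.43  1.1  -0.34] F [-0.4  0.1 -1.7]
rel lip_mid u,y,n: [73.0, 27.6, -9.2]
[[-0.741  0.085  0.666]
 [ 0.066  0.996 -0.054]
 [-0.668  0.004 -0.744]]
10mm up slope in tool [-9.83  1.1  -1.46]
(np.int32(19), array([241.5, 156.4])) (np.int32(36), array([229.9, 165.3])) (np.int32(17), array([247.9, 155.9])) (np.int32(27), array([239.9, 166.9]))
ptr (array([595.65593848, 189.66232164, 166.78227583]), np.float64(3.126101307296803)) to go tri 1.6176572176112802
r 232 166.80541871921181
r 233 167.10666666666665
r 234 167.2058823529412
g 236 167.29896907216494
g 237 167.19375
g 238 167.0
```

The tips are level: red at row 167.2, green at 167.3. Next I'll ease down, withdraw and recheck.

Request:
play_rows([
  [[0.006,0,0,0,0,0,0],[0.012,-0.001,0.0,0,0,0,0],[0.014,-0.001,-0.02,0,0,0,0],[0.014,-0.001,-0.05,0,0,0,0],[0.014,-0.001,-0.08,0,0,0,0]],
])

```text
time: 14.6
tool_pos: [482.8, 320.3, 177.4]
tcp_rot: [3.136, 0.732, 3.054]
ft_force: [-0.0, 0.6, 0.2]
finger_gap: 0.0
grip_force: 0.0
```

Request:
play_rows([
  [[0,0,-0.01,0,0,0,0],[0,0,-0.015,0,0,0,0],[0,0,-0.015,0,0,0,0],[0,0,-0.015,0,0,0,0],[0,0,-0.015,0,0,0,0]],
])

```text
time: 15.22
tool_pos: [474.0, 320.6, 187.8]
tcp_rot: [3.136, 0.731, 3.052]
ft_force: [0.9, -0.7, -0.7]
finger_gap: -0.003
grip_force: 0.0
```

```bash
python3 -c "
from m import *
look((241,157.),(230,165.5))
print(blob(S,'g',(225,231),9),blob(S,'r',(239,222),9))
cv2.imwrite('pics/s6.png',np.hstack([cv2.resize(S[120:260,110:270],None,fx=2.5,fy=3),cv2.resize(T[120:260,110:270],None,fx=2.5,fy=3)])[:,:,::-1])"
```

```text
t 15.22 p [474.  320.6 187.8] j [ 0.23  0.34 -1.41  2.05  1.2   1.13 -0.28] F [ 0.9 -0.7 -0.7]
rel lip_mid u,y,n: [72.7, 38.3, 85.7]
[[-0.741  0.085  0.666]
 [ 0.066  0.996 -0.054]
 [-0.668  0.004 -0.744]]
10mm up slope in tool [-9.83  1.1  -1.47]
(np.int32(19), array([241.5, 156.4])) (np.int32(36), array([229.9, 165.3])) (np.int32(17), array([247.9, 155.9])) (np.int32(26), array([239.8, 167. ]))
ptr (array([595.65593848, 189.66232164, 166.78227583]), np.float64(3.126101307296803)) to go tri 1.6176572176112802
(np.int32(46), array([224.3, 231.8]), 2) (np.int32(96), array([238.6, 221.4]), 4)
```

View pics/s6.png

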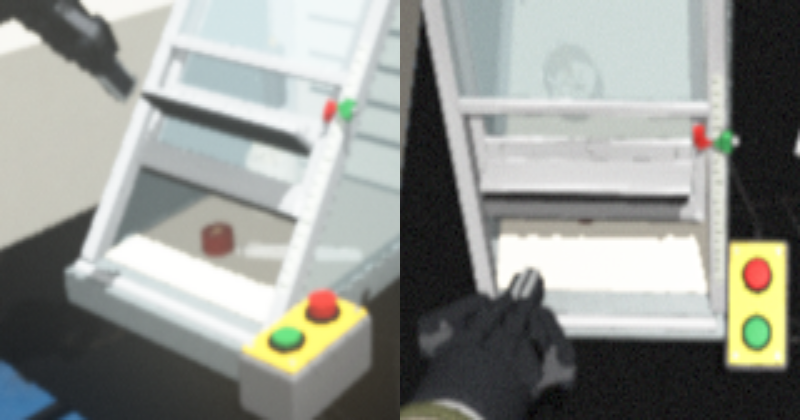

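The window stayed put, with the pointer at (241.5,156) level with the mark. The green button is in, the red one is out, and the gripper touches nothing.

```bash
python3 -c "
from bench import robot
print(robot.finish_job())"
```

```text
the job is handed in; nothing more can be done
None
```

The job is handed in: the green button was pressed home first, then the window was pushed up with the fingers until its red pointer was level with the green mark (within about 2 mm in the images), and the gripper was withdrawn clear; no verdict was returned.

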